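Load the strain viewer's plates into their clip rack

TASK

The strain viewer is to be carried to the annealing room: put its four plates, which stand about the bench, into the carrying rack, each in the slot that fits the length of its foot, and push it straight down until the spring clips have snapped over the foot and it sits fully home. Keep the plates upright throughout (they are glass) and leave the two jars where they are.

Things in the scene. Friction and masses are not known exactly. Their poses are not given: they have to be found in the camera images.
- diffuser_plate: Widest plate: white opal pane, rectangular frame. Stands upright on an aluminium foot bar 118 mm long (along y), 26 thick (x), 14 high; above it the frame is 10 thick. On top, centred, a black finger tab 12 thick (x), 32 long (y), 78 to 100 mm above the origin: pinch it across x. Origin: centre of the foot's underside, z up. Either way round is right. 0.08 to 0.29 kg.
- polariser_plate: Second widest plate: dark pane, rectangular frame. Stands upright on an aluminium foot bar 96 mm long (along y), 26 thick (x), 14 high; above it the frame is 10 thick. On top, centred, a black finger tab 12 thick (x), 32 long (y), 78 to 100 mm above the origin: pinch it across x. Origin: centre of the foot's underside, z up. Either way round is right. 0.08 to 0.29 kg.
- tint_plate: Round plate: clear pane, round frame of 66 mm diameter. Stands upright on an aluminium foot bar 74 mm long (along y), 26 thick (x), 14 high; above it the frame is 10 thick. On top, centred, a black finger tab 12 thick (x), 32 long (y), 78 to 100 mm above the origin: pinch it across x. Origin: centre of the foot's underside, z up. Either way round is right. 0.08 to 0.29 kg.
- analyser_plate: Narrowest plate: dark pane, narrow upright frame. Stands upright on an aluminium foot bar 52 mm long (along y), 26 thick (x), 14 high; above it the frame is 10 thick. On top, centred, a black finger tab 12 thick (x), 32 long (y), 78 to 100 mm above the origin: pinch it across x. Origin: centre of the foot's underside, z up. Either way round is right. 0.08 to 0.29 kg.
- slot_118: Slot for the 118 mm foot, 130 mm long; one of four, 65 mm apart, on a fixed plywood rack. Runs along y. Origin: centre of its underside, z up; floor for the foot at z = 6 mm. Flared end cheeks 34 mm high (146 apart at top). At mid-length two steel spring clips, 48 high, 30 long, face each other across x: gap 41 at the top, 21 at z = 24. A foot pushed down takes 5 to 12 N at z = 30 to 20, then they snap over it and draw it down.
- slot_96: Slot for the 96 mm foot, 108 mm long; one of four, 65 mm apart, on a fixed plywood rack. Runs along y. Origin: centre of its underside, z up; floor for the foot at z = 6 mm. Flared end cheeks 34 mm high (124 apart at top). At mid-length two steel spring clips, 48 high, 30 long, face each other across x: gap 41 at the top, 21 at z = 24. A foot pushed down takes 5 to 12 N at z = 30 to 20, then they snap over it and draw it down.
- slot_74: Slot for the 74 mm foot, 86 mm long; one of four, 65 mm apart, on a fixed plywood rack. Runs along y. Origin: centre of its underside, z up; floor for the foot at z = 6 mm. Flared end cheeks 34 mm high (102 apart at top). At mid-length two steel spring clips, 48 high, 30 long, face each other across x: gap 41 at the top, 21 at z = 24. A foot pushed down takes 5 to 12 N at z = 30 to 20, then they snap over it and draw it down.
- slot_52: Slot for the 52 mm foot, 64 mm long; one of four, 65 mm apart, on a fixed plywood rack. Runs along y. Origin: centre of its underside, z up; floor for the foot at z = 6 mm. Flared end cheeks 34 mm high (80 apart at top). At mid-length two steel spring clips, 48 high, 30 long, face each other across x: gap 41 at the top, 21 at z = 24. A foot pushed down takes 5 to 12 N at z = 30 to 20, then they snap over it and draw it down.
- frit_jar: Bystander: white jar with a cream screw lid, 59 mm wide, 78 mm high; origin at the centre of its base. Leave it where it is.
- amber_jar: Bystander: small open amber glass jar, 57 mm wide, 62 mm high; origin at the centre of its base. Leave it where it is. It stands before two hanging extraction hoods, which reach down to z = 0.39 m beyond x = 0.58 m.
Not all that is in view belongs to the job. What is shaped like the tint_plate but blue or purple is not meant.

How it is judged:
By the outcome, as a careful person would: the job done as asked, in the order asked, and still so for the second after the job is handed in, with the robot touching nothing.
It also fails if it takes over 128 s, if anything falls off the work surface, if the arm or the gripper's body presses on something with over 40 N, if the wrist force passes 120 N, or if a joint passes its speed limit or range.

ROBOT

A 7-joint arm with a two-finger parallel gripper is mounted at the origin on the work surface; the furniture and walls round the work are solid. World frame = base frame: x ahead of the robot, y to its left, z up, the work surface at z = 0. Lengths are in m, angles in degrees, forces in N, time in s.
With the tool pointing down it reaches from about 0.425 to 0.875 m from the base axis. Payload 4.7 kg.
Tool frame: the origin (TCP) lies at the very end of the fingers, on their centre line; the grasp point (between the pads) lies env.hold_point_z behind it (env.hold_point_z is the distance from the TCP to the grasp point, in m); z points along the fingers, y is the line along which they close (so a half turn about z gives the same grasp; the last joint's range is limited). The gripper opens to 87 mm and grips with 3 to 60 N. Pads are 19 mm wide; open, the fingers measure 117 mm over their backs; the gripper's body (75 mm by 190 mm) begins 51 mm behind the grasp point.
Start: joints at [66.125, 18.392, -4.016, 83.108, 1.295, 78.541, -3.26], TCP at [0.271, -0.591, 0.223] pointing down, gripper open.
Joint ranges: [-163.93, 163.93], [-17.29, 119.83], [-79.2, 71.16], [3.27, 140.29], [-89.18, 269.18], [5.43, 117.66], [-154.24, 154.24]. Speed limits (degrees/s): [147.25, 147.25, 180, 180, 180, 180, 180].

INTERFACE

Orientations are given as [roll, pitch, yaw] about the fixed x, y, z axes, in that order (R = Rz(yaw) Ry(pitch) Rx(roll)).
In Python, from cell import env gives the robot as it stands.
- The arm moves only by the shell command python3 -m jog 'ROWS' [FORCE]. ROWS is JSON, a list of rows, each an object with "dp": the shift along the tool's x, y, z in cm, a list of three; "twist": the turn about the tool's z in degrees; "fingers": the opening, from 0 (shut) to 1 (fully open). A call has 1 to 8 rows; each row is the pose to reach, as a shift and turn from the pose commanded when the call began, along the tool's axes at that moment; what a row does not reach only later rows make up. A row lasts 1/8 s, in which the tool goes at most 62.5 mm and 10.7 degrees, less where a joint would pass 70% of its speed; a pose out of reach is approached as far as the arm can. A call with a gripper value outside its range is refused whole. The fingers move at their own pace and stop on an object; FORCE is the grip in N (left out, the last holds). Time passes only in rows, so rows that repeat a pose let the fingers close. It gives the time, the measured TCP pose, the force, the opening and the grip force at its end, in the units of the state.
- env.get_obs(): the state, without advancing time (a new reading comes with each control period).
- env.read_camera(name): name is "side" or "top" or "wrist"; returns a dict with "pixels" (384x512x3 uint8, blue, green, red), "depth" (384x512 float32, m along the optical axis (not along the pixel's ray), 0 where there is no reading), "fx", "fy", "cx", "cy" (pixels), "rvec" (rotation vector, rad) and "tvec" (3), from world to camera coordinates, as OpenCV has them. Camera axes: x right, y down, z forward; pixel columns grow to the right and rows downward; lengths in m; the calibration is good to about 2 mm. A picture is of the moment at which its call begins.
- env.sign_off(): hands the job in; it is judged then, once.
The state is a dict: "time_s": time; "qpos": joint angles; "joint_velocities": joint speeds; "effort": joint torques, N m; "tool_pos": TCP position; "tool_rot": TCP orientation; "force": force on the tool from outside, world axes, zero at the start; "wrist_torque": the same for the moment, N m; "grip_width": finger opening in m; "grasp_force": force on a finger pad.
Only numpy, scipy, OpenCV 4.12 (cv2) and the standard library are available. Lean on these libraries where they do the work, as an engineer would, in place of code of your own. Each camera call takes 0.05 s, during which the arm holds its last target. There are 200 camera calls.

## Working session

There is one attempt and no reset: what is moved stays moved. The work goes in short steps, Python scripts to look and compute and a shell command to move; the robot and the scene stay as the last step left them, time stands still between calls to the robot, and variables do not carry over. Pictures are saved under pics/ and viewed, at most 14 in all, crops included, and the job is handed in when it is done.

```bash
ls; mkdir -p pics; python3 - <<'E'
from cell import env
import cv2,numpy as np
o=env.get_obs();print({k:np.round(v,3) for k,v in o.items()},env.hold_point_z)
for n in("top","side"):
    c=env.read_camera(n);np.save(f"pics/{n}0.npy",c,allow_pickle=True)
    cv2.imwrite(f"pics/{n}0.png",cv2.resize(c["pixels"],(800,600)))
    print(n,c["fx"],c["cx"],c["rvec"],c["tvec"])
E
```

```text
pics
{'time_s': np.float64(0.0), 'qpos': array([66.125, 18.437, -4.016, 83.176,  1.295, 78.541, -3.262]), 'joint_velocities': array([-0.012, -0.046,  0.092,  0.058, -0.039,  0.065,  0.108]), 'effort': array([-1.0000e-03, -4.9129e+01, -4.0400e-01, -3.1253e+01, -6.4000e-02,
        4.4000e-02,  0.0000e+00]), 'tool_pos': array([ 0.271, -0.59 ,  0.221]), 'tool_rot': array([-1.79891e+02,  6.00000e-03,  2.46830e+01]), 'force': array([-0.594,  0.507, -0.15 ]), 'wrist_torque': array([ 0.053,  0.019, -0.031]), 'grasp_force': np.float64(0.0), 'grip_width': np.float64(0.087)} 0.0187
top 367.9094261439969 256.9466194695136 [ 2.22114965 -1.99716718  0.20496911] [0.02162338 0.49144123 0.89047248]
side 483.6712520616718 254.10369316901543 [ 0.24607777 -2.6397334   1.45704428] [0.49624555 0.02705083 1.16533837]
```

View pics/top0.png

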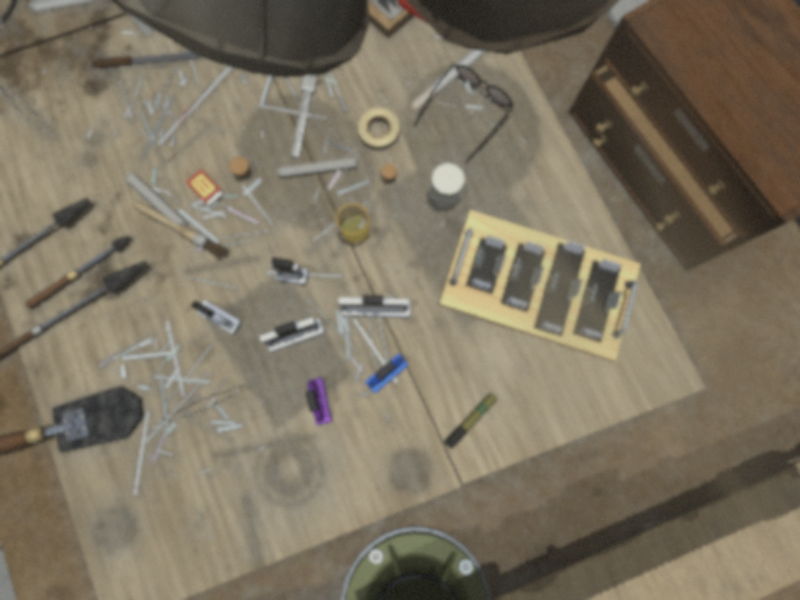

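View pics/side0.png

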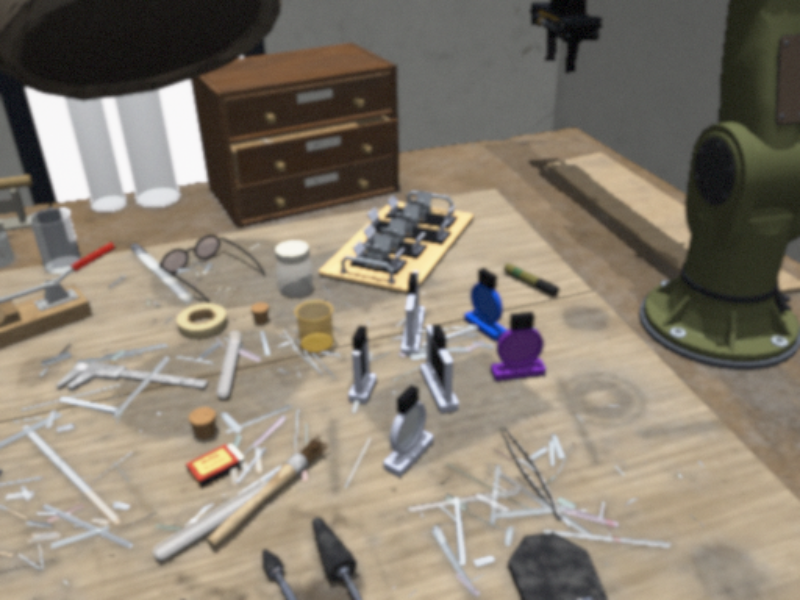

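Top view (800x600): tint plate at (215,315), analyser (290,270), two wide plates (290,333) and (375,306), decoys blue (385,372) and purple (318,400). The rack is around (540,285), with slots at (487,262), (523,275), (560,287) and (598,300). The side view confirms this.

```bash
cat > h.py <<'E'
import numpy as np,cv2
def ld(n): return np.load(f"pics/{n}.npy",allow_pickle=True).item()
def cloud(c):
    v,u=np.indices(c["depth"].shape);d=c["depth"]
    P=np.stack([(u-c["cx"])/c["fx"]*d,(v-c["cy"])/c["fy"]*d,d],-1)
    R=cv2.Rodrigues(np.array(c["rvec"]))[0]
    W=(P-np.ravel(c["tvec"]))@R; W[d==0]=np.nan
    return W
def ray(c,u,v,z):
    R=cv2.Rodrigues(np.array(c["rvec"]))[0];o=-R.T@np.ravel(c["tvec"])
    r=R.T@np.array([(u-c["cx"])/c["fx"],(v-c["cy"])/c["fy"],1]);return o+r*(z-o[2])/r[2]
E
python3 - <<'E'
from h import *
c=ld("top0");W=cloud(c)
def crop(x0,y0,x1,y1,s,n):cv2.imwrite(n,cv2.resize(c["pixels"][y0:y1,x0:x1],None,fx=s,fy=s,interpolation=cv2.INTER_CUBIC))
crop(110,155,270,275,5,"pics/c1.png");crop(275,130,415,235,5.7,"pics/c2.png")
s=.64
for n,(u,v) in dict(tint=(215,315),ana=(290,270),A=(290,333),B=(375,306)).items():
    u,v=u*s,v*s
    yy,xx=np.indices(W.shape[:2]);m=(np.hypot(xx-u,yy-v)<28)
    for lo,hi in((.006,.03),(.08,.115)):
        k=m&(W[...,2]>lo)&(W[...,2]<hi)
        k=cv2.connectedComponentsWithStats(k.astype(np.uint8))
        j=[i for i in range(1,k[0]) if k[2][i,4]>8]
        for i in j:
            p=W[k[1]==i];r=cv2.minAreaRect((p[:,:2]*1000).astype(np.float32))
            print(n,lo,len(p),np.round(r[0],1),np.round(r[1],1),round(r[2],1),"pix",np.round(k[3][i]),"zmed",np.median(p[:,2]).round(3))
k=(W[...,2]>.004)&(W[...,2]<.02);yy,xx=np.indices(k.shape);k&=(xx>275)&(xx<415)&(yy>130)&(yy<235)
p=W[k];r=cv2.minAreaRect((p[:,:2]*1000).astype(np.float32));print("rack",r,np.percentile(p[:,2],[10,50,90]))
E
```

```text
tint 0.006 177 [415.5 377.8] [74.1 25.8] 66.2 pix [141. 203.] zmed 0.014
tint 0.08 81 [415.6 377.6] [32.3 12. ] 66.1 pix [129. 197.] zmed 0.099
ana 0.006 124 [499.5 266.9] [54.3 24. ] 88.3 pix [187. 177.] zmed 0.014
ana 0.08 95 [500.9 264.6] [40.1 12.7] 85.9 pix [180. 168.] zmed 0.099
A 0.006 222 [392.7 241.4] [25.  97.1] 36.0 pix [189. 215.] zmed 0.015
A 0.08 108 [399.6 243.8] [12.3 56.4] 25.5 pix [183. 209.] zmed 0.099
A 0.08 18 [384.1 276.8] [ 8.6 16.1] 25.0 pix [169. 215.] zmed 0.081
B 0.006 317 [436.2 117.3] [ 53.1 123. ] 9.8 pix [235. 200.] zmed 0.014
B 0.006 13 [418.  134.8] [19.1  4.4] 40.0 pix [231. 211.] zmed 0.007
B 0.006 17 [397.7 117.4] [26.   5.4] 42.0 pix [237. 219.] zmed 0.008
B 0.08 120 [456.4 134.6] [12.5 73.7] 5.9 pix [234. 191.] zmed 0.097
B 0.08 19 [460.8  73.3] [ 7.9 19.8] 4.5 pix [256. 193.] zmed 0.081
rack ((531.26318359375, -164.2027587890625), (282.6936950683594, 380.2282409667969), 5.781282901763916) [0.01020696 0.0134823  0.01862657]
```

View pics/c1.png

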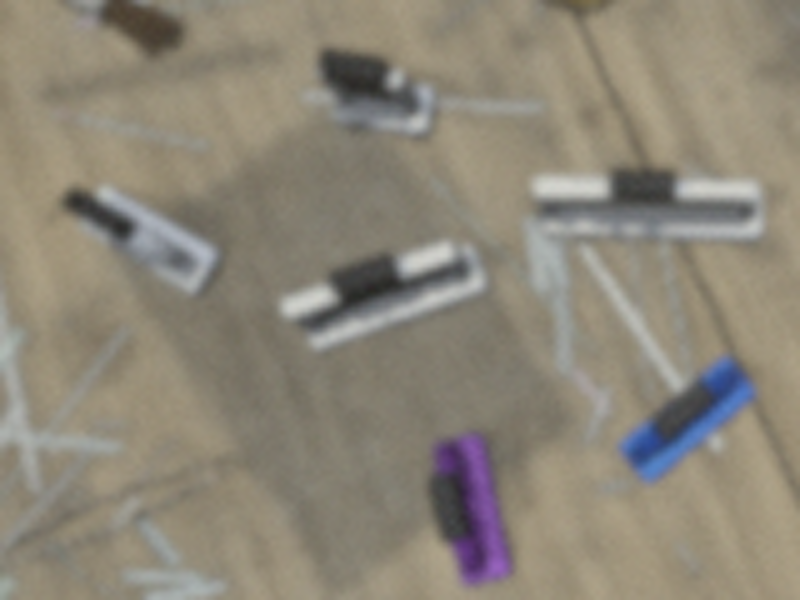

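View pics/c2.png

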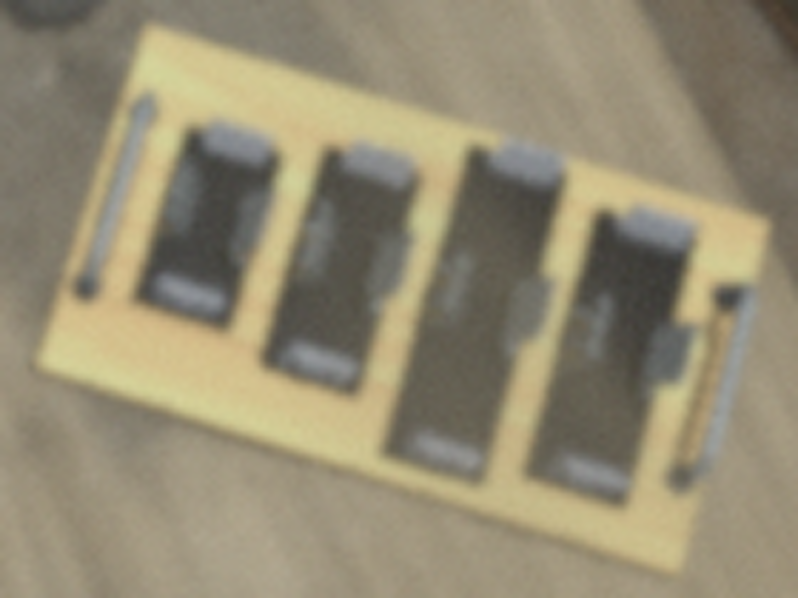

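Crop c1: the plate at (385,295) is 97 mm long, so it is the polariser. The one at (648,207) is the diffuser, the analyser is at (380,100) and the tint plate at (150,240). Crop c2: slot order from the left is 52, 74, 118, 96, with carrying handles at both ends.

```bash
python3 - <<'E'
from h import *
c=ld("top0");W=cloud(c)
yy,xx=np.indices(W.shape[:2]);z=W[...,2]
f=lambda u,v:(275+u/5.7,130+v/5.7)
corn=[f(*p) for p in((150,25),(770,215),(682,575),(40,368))]
K=[ray(c,*p,.012) for p in corn];print("corners",np.round(K,3))
P=np.zeros(z.shape,np.uint8);cv2.fillPoly(P,[np.int32(corn)],1)
for lo in(.022,.036):
    n,l,s,ct=cv2.connectedComponentsWithStats(((z>lo)&(P>0)).astype(np.uint8))
    for i in range(1,n):
        p=W[l==i]
        if len(p)>4:print(lo,len(p),"crop",np.round((ct[i]-[275,130])*5.7),"xyz",np.round(np.median(p,0),3),"zmax",p[:,2].max().round(3))
for n,u,v in(("f52",210,245),("f74",345,280),("f118",480,330),("f96",625,390),("ply",110,350),("ply",435,200),("s52",190,295)):
    a,b=map(int,f(u,v));print(n,np.round(W[b,a],3))
# slot centres/lengths: bottom cheek & top cheek pixel read-offs on z=.034
for n,a,b in(("52",(240,145),(190,295)),("74",(380,165),(320,365)),("118",(527,162),(447,450)),("96",(657,228),(592,475))):
    A=ray(c,*f(*a),.03);B=ray(c,*f(*b),.03);d=A-B
    print(n,np.round((A+B)/2,4),np.linalg.norm(d).round(4),np.degrees(np.arctan2(d[1],d[0])).round(1))
E
```

```text
corners [[ 0.647 -0.032  0.012]
 [ 0.585 -0.33   0.012]
 [ 0.411 -0.294  0.012]
 [ 0.475  0.006  0.012]]
0.022 94 crop [115. 181.] xyz [ 0.561 -0.019  0.044] zmax 0.052
0.022 75 crop [232. 139.] xyz [ 0.587 -0.072  0.038] zmax 0.047
0.022 75 crop [373. 160.] xyz [ 0.584 -0.138  0.038] zmax 0.047
0.022 79 crop [521. 159.] xyz [ 0.591 -0.205  0.038] zmax 0.047
0.022 53 crop [178. 195.] xyz [ 0.554 -0.048  0.049] zmax 0.062
0.022 66 crop [247. 217.] xyz [ 0.548 -0.079  0.049] zmax 0.062
0.022 45 crop [315. 240.] xyz [ 0.54  -0.111  0.048] zmax 0.062
0.022 81 crop [651. 224.] xyz [ 0.567 -0.266  0.037] zmax 0.049
0.022 70 crop [385. 260.] xyz [ 0.534 -0.143  0.049] zmax 0.062
0.022 50 crop [450. 287.] xyz [ 0.526 -0.174  0.046] zmax 0.061
0.022 39 crop [185. 288.] xyz [ 0.514 -0.054  0.041] zmax 0.048
0.022 81 crop [524. 306.] xyz [ 0.52  -0.206  0.049] zmax 0.062
0.022 109 crop [720. 377.] xyz [ 0.498 -0.297  0.044] zmax 0.048
0.022 51 crop [587. 332.] xyz [ 0.512 -0.238  0.039] zmax 0.062
0.022 90 crop [664. 350.] xyz [ 0.506 -0.27   0.049] zmax 0.062
0.022 46 crop [315. 355.] xyz [ 0.
[... 967 characters left out ...]
297  0.044] zmax 0.048
0.036 28 crop [595. 326.] xyz [ 0.514 -0.236  0.054] zmax 0.062
0.036 83 crop [666. 348.] xyz [ 0.507 -0.27   0.05 ] zmax 0.062
0.036 30 crop [317. 353.] xyz [ 0.489 -0.116  0.043] zmax 0.048
0.036 32 crop [446. 445.] xyz [ 0.454 -0.176  0.042] zmax 0.047
0.036 34 crop [591. 467.] xyz [ 0.451 -0.242  0.043] zmax 0.046
f52 [ 0.544 -0.066  0.015]
f74 [ 0.53  -0.129  0.021]
f118 [ 0.515 -0.194  0.02 ]
f96 [ 0.493 -0.261  0.018]
ply [ 0.489 -0.025  0.01 ]
ply [ 0.576 -0.172  0.011]
s52 [ 0.511 -0.056  0.046]
52 [ 0.5499 -0.0676  0.03  ] 0.0758 -13.4
74 [ 0.5354 -0.1311  0.03  ] 0.0996 -12.5
118 [ 0.5234 -0.1949  0.03  ] 0.142 -12.1
96 [ 0.5085 -0.2584  0.03  ] 0.1207 -12.1
```

```bash
cat > go.py <<'E'
import sys,numpy as np
from cell import env
o=env.get_obs();x,y,z,w=map(float,sys.argv[1:5]);p=o["tool_pos"];t=o["tool_rot"];a=np.radians(t[2])
d=np.array([x,y,z])-p
print("dp",np.round(100*np.array([d[0]*np.cos(a)+d[1]*np.sin(a),d[0]*np.sin(a)-d[1]*np.cos(a),-d[2]]),2),"twist",round((t[2]-w+180)%360-180,1),"at",np.round(p,4),np.round(t,1),"F",np.round(o["force"],1),"grip",round(float(o["grip_width"]),4),round(float(o["grasp_force"]),1))
E
python3 - <<'E'
from h import *
c=ld("top0");W=cloud(c);B=c["pixels"].max(-1)
yy,xx=np.indices(W.shape[:2])
for n,u,v in(("tint",129,197),("ana",180,168),("pol",183,210),("dif",239,192)):
    m=(np.hypot(xx-u,yy-v)<16)&(W[...,2]>.09)&(W[...,2]<.11)
    k=cv2.connectedComponentsWithStats(m.astype(np.uint8));i=1+np.argmax(k[2][1:,4])
    p=W[k[1]==i];r=cv2.minAreaRect((p[:,:2]*1000).astype(np.float32));print(n,len(p),r,"med",np.median(p,0).round(4),k[3][i])
k=(W[...,2]>.3)&(W[...,2]<.6);p=W[k];print("hood",np.nanmin(p,0),np.nanmax(p,0));
q=p[p[:,0]<.66];print(np.nanmin(q,0),np.nanmax(q,0))
E
python3 go.py 0.3996 0.2438 0.24 115.5
```

```text
tint 72 ((415.7901611328125, 378.0189514160156), (31.320268630981445, 12.045897483825684), 66.0819320678711) med [0.4152 0.3768 0.0996] [128.08333333 196.5       ]
ana 74 ((500.92108154296875, 266.262939453125), (32.58695602416992, 12.541946411132812), 85.20055389404297) med [0.4998 0.2658 0.1   ] [179.35135135 167.25675676]
pol 77 ((398.7952575683594, 245.57086181640625), (12.324248313903809, 31.203750610351562), 25.515254974365234) med [0.3984 0.2443 0.1001] [181.57142857 209.16883117]
dif 74 ((458.29071044921875, 116.733642578125), (12.421680450439453, 29.34235382080078), 6.239294052124023) med [0.4576 0.117  0.0998] [237.74324324 190.56756757]
hood [ 0.57610701 -0.11296426  0.40708608] [0.7363872  0.33264509 0.55815724]
[0.57610701 0.13719227 0.42798117] [0.65992166 0.33264509 0.55815724]
dp [ 46.5  -70.42  -1.84] twist -90.8 at [ 0.2711 -0.5902  0.2216] [-179.9    0.    24.7] F [1.6 0.2 0.6] grip 0.0871 0.0
```

```bash
python3 -m jog '[{"dp":[5,-3.2,-3.8],"twist":-9,"fingers":0.5},{"dp":[10,-6.4,-3.8],"twist":-18,"fingers":0.5},{"dp":[15.5,-10,-3.8],"twist":-27,"fingers":0.5},{"dp":[21,-13.5,-3.8],"twist":-36,"fingers":0.5},{"dp":[26.5,-17,-3.8],"twist":-45,"fingers":0.5},{"dp":[32,-20.5,-3.8],"twist":-54,"fingers":0.5},{"dp":[38.9,-25,-3.8],"twist":-63,"fingers":0.5},{"dp":[38.9,-25,-3.8],"twist":-71.5,"fingers":0.5}]' 25; python3 go.py .458 .117 .2 96.2
```

```text
time_s: 1.1
tool_pos: [0.5219, -0.1968, 0.2604]
tool_rot: [180.0, -0.1, 96.7]
force: [-0.9, -0.9, -0.7]
grip_width: 0.0436
grasp_force: 0.0
dp [31.91 -2.66  6.04] twist 0.5 at [ 0.5219 -0.1968  0.2604] [ 1.80e+02 -1.00e-01  9.67e+01] F [-0.9 -0.9 -0.7] grip 0.0436 0.0
```

```bash
python3 - <<'E'
from cell import env
import numpy as np,cv2
c=env.read_camera("wrist");np.save("pics/w1.npy",c,allow_pickle=True);cv2.imwrite("pics/w1.png",cv2.resize(c["pixels"],(800,600)))
E
python3 -m jog '[{"dp":[6,-0.6,0],"twist":0.5,"fingers":0.5},{"dp":[12,-1.2,0],"twist":0.5,"fingers":0.5},{"dp":[18,-1.6,2],"twist":0.5,"fingers":0.5},{"dp":[24,-2,4],"twist":0.5,"fingers":0.5},{"dp":[29,-2.5,5],"twist":0.5,"fingers":0.5},{"dp":[31.9,-2.7,6],"twist":0.5,"fingers":0.5},{"dp":[31.9,-2.7,6],"twist":0.5,"fingers":0.5},{"dp":[31.9,-2.7,6],"twist":0.5,"fingers":0.5}]'; python3 go.py .458 .117 .073 96.2
```

```text
time_s: 2.15
tool_pos: [0.4595, 0.1119, 0.2005]
tool_rot: [-180.0, 0.0, 95.6]
force: [-0.3, 1.2, 0.2]
grip_width: 0.0432
grasp_force: 0.0
dp [ 0.53 -0.1  12.75] twist -0.6 at [0.4595 0.1119 0.2005] [-180.     0.    95.6] F [-0.3  1.2  0.2] grip 0.0432 0.0
```

View pics/w1.png

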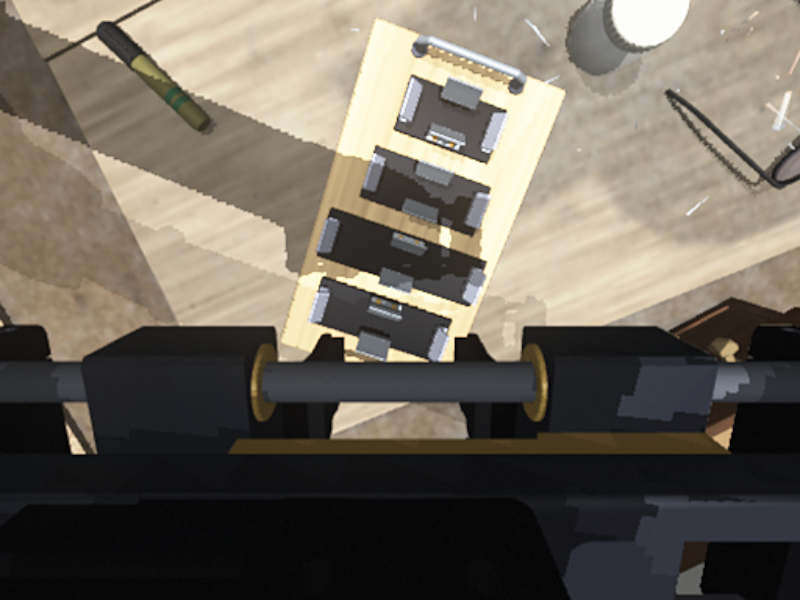

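Wrist view: rack with the empty slots 52, 74, 118 and 96 from top to bottom, and the jar at (630,30). The slot order is confirmed.

```bash
python3 -m jog '[{"dp":[0.4,-0.1,0],"twist":-0.6,"fingers":0.5},{"dp":[0.4,-0.1,3],"twist":-0.6,"fingers":0.5},{"dp":[0.4,-0.1,6],"twist":-0.6,"fingers":0.5},{"dp":[0.4,-0.1,8],"twist":-0.6,"fingers":0.5},{"dp":[0.4,-0.1,8],"twist":-0.6,"fingers":0.5}]'; python3 go.py .458 .117 .073 96.2; python3 - <<'E'
from cell import env
import numpy as np,cv2
c=env.read_camera("side");cv2.imwrite("pics/s1.png",cv2.resize(c["pixels"][130:330,150:390],(720,600)))
from h import *
c=ld("w1");W=cloud(c);s=.64
for n,a,b in (("52",(408,100),(495,130)),("74",(373,170),(480,212)),("118",(327,232),(474,285)),("96",(318,300),(440,345))):
    A=ray(c,a[0]*s,a[1]*s,.04);B=ray(c,b[0]*s,b[1]*s,.04);print(n,np.round((A+B)/2,4),np.linalg.norm(A-B).round(3),np.degrees(np.arctan2(*(B-A)[1::-1])).round(1))
E
```

```text
time_s: 2.78
tool_pos: [0.4569, 0.1161, 0.1194]
tool_rot: [-179.8, -0.0, 96.2]
force: [0.7, -0.3, -0.1]
grip_width: 0.0433
grasp_force: 0.0
dp [0.08 0.12 4.64] twist 0.0 at [0.4569 0.1161 0.1194] [-179.8   -0.    96.2] F [ 0.7 -0.3 -0.1] grip 0.0433 0.0
52 [ 0.551  -0.0652  0.04  ] 0.077 -10.8
74 [ 0.5389 -0.1285  0.04  ] 0.1 -13.9
118 [ 0.5241 -0.1896  0.04  ] 0.14 -13.1
96 [ 0.5112 -0.2515  0.04  ] 0.121 -14.3
```

View pics/s1.png

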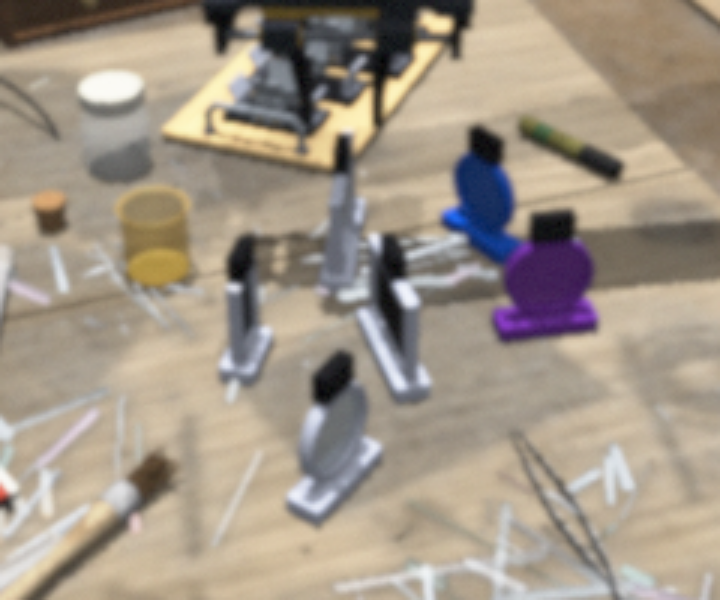

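Side crop: the open fingers straddle the diffuser's tab at (343,150). Slot centres from the two cameras agree to 2 mm. Descending and gripping.

```bash
python3 -m jog '[{"dp":[0.1,0.1,2],"twist":0,"fingers":0.5},{"dp":[0.1,0.1,4],"twist":0,"fingers":0.5},{"dp":[0.1,0.1,4.6],"twist":0,"fingers":0.5},{"dp":[0.1,0.1,4.6],"twist":0,"fingers":0.5},{"dp":[0.1,0.1,4.6],"twist":0,"fingers":0},{"dp":[0.1,0.1,4.6],"twist":0,"fingers":0},{"dp":[0.1,0.1,4.6],"twist":0,"fingers":0},{"dp":[0.1,0.1,4.6],"twist":0,"fingers":0}]' 40; python3 go.py .5238 -.19 .2 167.6
```

```text
time_s: 3.82
tool_pos: [0.4587, 0.1181, 0.0746]
tool_rot: [-180.0, 0.0, 96.3]
force: [-2.8, 0.3, -1.4]
grip_width: 0.0118
grasp_force: 40.1
dp [-31.34   3.09 -12.54] twist -71.3 at [0.4587 0.1181 0.0746] [-180.     0.    96.3] F [-2.8  0.3 -1.4] grip 0.0118 40.1
```

```bash
python3 -m jog '[{"dp":[0,0,-2],"twist":0,"fingers":0},{"dp":[0,0,-5],"twist":0,"fingers":0},{"dp":[0,0,-9],"twist":0,"fingers":0},{"dp":[-2,0.2,-12.5],"twist":-8,"fingers":0},{"dp":[-6,0.6,-12.5],"twist":-17,"fingers":0},{"dp":[-10.5,1,-12.5],"twist":-26,"fingers":0},{"dp":[-15,1.5,-12.5],"twist":-35,"fingers":0},{"dp":[-19.5,2,-12.5],"twist":-44,"fingers":0}]'; python3 go.py .5238 -.19 .2 167.6
```

```text
time_s: 4.82
tool_pos: [0.4998, -0.0748, 0.1991]
tool_rot: [-180.0, -0.0, 140.6]
force: [-0.4, 1.0, -1.6]
grip_width: 0.0117
grasp_force: 39.9
dp [-9.17 -7.38 -0.09] twist -27.0 at [ 0.4998 -0.0748  0.1991] [-180.    -0.   140.6] F [-0.4  1.  -1.6] grip 0.0117 39.9
```

```bash
python3 -m jog '[{"dp":[-3,-2.4,0],"twist":-9,"fingers":0},{"dp":[-6,-4.8,0],"twist":-18,"fingers":0},{"dp":[-8.2,-6.6,0],"twist":-24,"fingers":0},{"dp":[-9.2,-7.4,0],"twist":-27,"fingers":0},{"dp":[-9.2,-7.4,0],"twist":-27,"fingers":0},{"dp":[-9.2,-7.4,0],"twist":-27,"fingers":0}]'; python3 go.py .5238 -.19 .145 167.6
```

```text
time_s: 5.58
tool_pos: [0.5233, -0.188, 0.1992]
tool_rot: [180.0, -0.1, 167.3]
force: [0.9, -0.7, -1.8]
grip_width: 0.0119
grasp_force: 39.9
dp [-0.1  -0.19  5.42] twist -0.3 at [ 0.5233 -0.188   0.1992] [ 1.800e+02 -1.000e-01  1.673e+02] F [ 0.9 -0.7 -1.8] grip 0.0119 39.9
```

```bash
python3 -m jog '[{"dp":[-0.1,-0.2,2],"twist":-0.3,"fingers":0},{"dp":[-0.1,-0.2,4],"twist":-0.3,"fingers":0},{"dp":[-0.1,-0.2,5.4],"twist":-0.3,"fingers":0},{"dp":[-0.1,-0.2,6.2],"twist":-0.3,"fingers":0},{"dp":[-0.1,-0.2,6.8],"twist":-0.3,"fingers":0},{"dp":[-0.1,-0.2,6.8],"twist":-0.3,"fingers":0}]'; python3 go.py .5238 -.19 .093 167.6;python3 - <<'E'
from cell import env
import cv2
c=env.read_camera("side");cv2.imwrite("pics/s2.png",cv2.resize(c["pixels"][90:210,190:340],(750,600)))
E
```

```text
time_s: 6.32
tool_pos: [0.524, -0.1913, 0.1315]
tool_rot: [-180.0, -0.0, 167.6]
force: [-0.0, -0.1, -1.2]
grip_width: 0.0117
grasp_force: 39.9
dp [0.04 0.12 3.85] twist -0.0 at [ 0.524  -0.1913  0.1315] [-180.    -0.   167.6] F [-0.  -0.1 -1.2] grip 0.0117 39.9
```

View pics/s2.png

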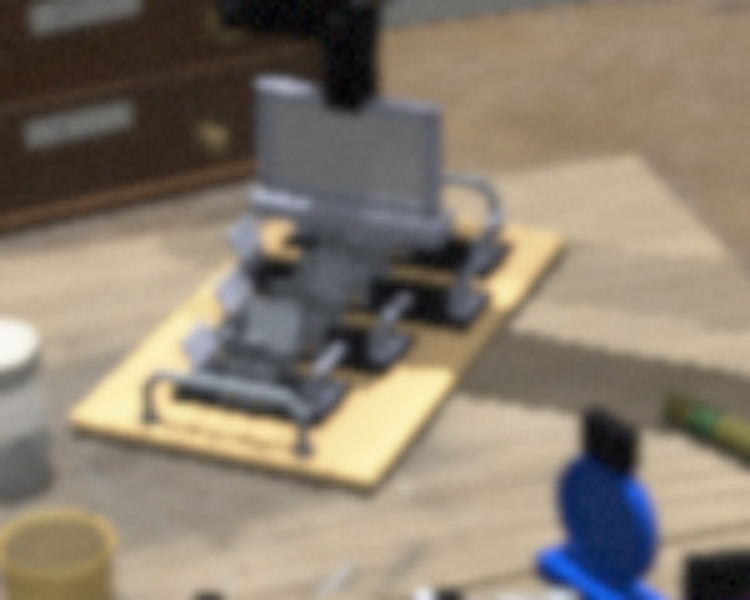

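Side crop: the diffuser is upright, foot at (350,210) between the clips of the third slot. Pushing down.

```bash
python3 -m jog '[{"dp":[0,0,0.8],"twist":0,"fingers":0},{"dp":[0,0,1.6],"twist":0,"fingers":0},{"dp":[0,0,2.3],"twist":0,"fingers":0},{"dp":[0,0,3],"twist":0,"fingers":0}]'; python3 -m jog '[{"dp":[0,0,0.5],"twist":0,"fingers":0},{"dp":[0,0,0.9],"twist":0,"fingers":0},{"dp":[0,0,0.9],"twist":0,"fingers":0}]'; python3 go.py .5238 -.19 .093 167.6
```

```text
time_s: 6.88
tool_pos: [0.5257, -0.1918, 0.1032]
tool_rot: [-179.9, 0.2, 167.6]
force: [0.4, -1.1, 6.5]
grip_width: 0.012
grasp_force: 39.9
time_s: 7.25
tool_pos: [0.5245, -0.1916, 0.0926]
tool_rot: [-180.0, 0.1, 167.6]
force: [1.0, -0.8, 0.8]
grip_width: 0.0114
grasp_force: 40.0
dp [ 0.1   0.15 -0.04] twist -0.0 at [ 0.5245 -0.1916  0.0926] [-1.800e+02  1.000e-01  1.676e+02] F [ 1.  -0.8  0.8] grip 0.0114 40.0
```

```bash
python3 -m jog '[{"dp":[0,0,0.2],"twist":0,"fingers":0},{"dp":[0,0,0.4],"twist":0,"fingers":0},{"dp":[0,0,0.4],"twist":0,"fingers":0}]'
```

```text
time_s: 7.62
tool_pos: [0.5246, -0.1918, 0.0925]
tool_rot: [-179.9, 0.1, 167.6]
force: [-8.0, 2.1, 22.7]
grip_width: 0.0116
grasp_force: 40.0
```

```bash
python3 -m jog '[{"dp":[0,0,-0.35],"twist":0,"fingers":0},{"dp":[0,0,-0.35],"twist":0,"fingers":0.4},{"dp":[0,0,-0.35],"twist":0,"fingers":0.4},{"dp":[0,0,-0.4],"twist":0,"fingers":0.4},{"dp":[0,0,-4],"twist":0,"fingers":0.4},{"dp":[0,0,-8],"twist":0,"fingers":0.4},{"dp":[0,0,-12],"twist":0,"fingers":0.4}]'; python3 go.py .3988 .2455 .19 115.5;python3 - <<'E'
from cell import env
import cv2
c=env.read_camera("side");cv2.imwrite("pics/s3.png",cv2.resize(c["pixels"][90:210,190:340],(500,400)))
E
```

```text
time_s: 8.5
tool_pos: [0.5238, -0.1912, 0.2094]
tool_rot: [180.0, -0.0, 167.6]
force: [0.5, -0.3, -0.3]
grip_width: 0.0351
grasp_force: 0.0
dp [21.59 39.96  1.94] twist 52.1 at [ 0.5238 -0.1912  0.2094] [180.   -0.  167.6] F [ 0.5 -0.3 -0.3] grip 0.0351 0.0
```

View pics/s3.png

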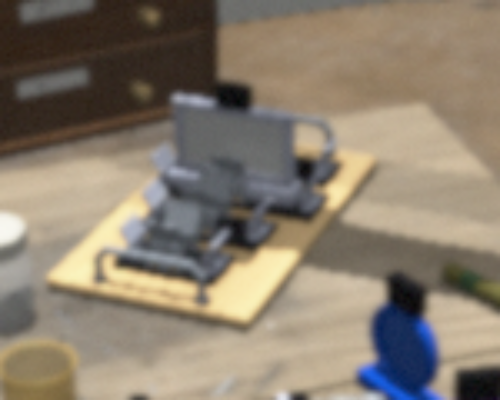

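The diffuser sits home at (235,140), held by its clips. Next the polariser.

```bash
python3 -m jog '[{"dp":[2.5,5,0],"twist":8,"fingers":0.5},{"dp":[5.2,10,0],"twist":16,"fingers":0.5},{"dp":[8,15,0],"twist":24,"fingers":0.5},{"dp":[11,20.3,0],"twist":32,"fingers":0.5},{"dp":[14,25.6,0],"twist":40,"fingers":0.5},{"dp":[17,31,0],"twist":48,"fingers":0.5},{"dp":[20,37,0],"twist":52,"fingers":0.5},{"dp":[21.6,40,0],"twist":52,"fingers":0.5}]'; python3 -m jog '[{"dp":[0,0,0],"twist":0,"fingers":0.5},{"dp":[0,0,3],"twist":0,"fingers":0.5},{"dp":[0,0,6],"twist":0,"fingers":0.5},{"dp":[0,0,8],"twist":0,"fingers":0.5},{"dp":[0,0,8],"twist":0,"fingers":0.5},{"dp":[0,0,8],"twist":0,"fingers":0.5}]'; python3 go.py .3988 .2455 .074 115.5
```

```text
time_s: 9.55
tool_pos: [0.3976, 0.2489, 0.2087]
tool_rot: [179.9, 0.0, 115.8]
force: [-0.2, -0.6, 0.2]
grip_width: 0.0436
grasp_force: 0.0
time_s: 10.3
tool_pos: [0.3998, 0.2454, 0.1291]
tool_rot: [180.0, 0.0, 115.5]
force: [0.2, -0.7, -0.0]
grip_width: 0.0434
grasp_force: 0.0
dp [ 0.05 -0.08  5.51] twist 0.0 at [0.3998 0.2454 0.1291] [180.    0.  115.5] F [ 0.2 -0.7 -0. ] grip 0.0434 0.0
```

```bash
python3 -m jog '[{"dp":[0,-0.1,2.5],"twist":0,"fingers":0.5},{"dp":[0,-0.1,4.8],"twist":0,"fingers":0.5},{"dp":[0,-0.1,5.5],"twist":0,"fingers":0.5},{"dp":[0,-0.1,5.5],"twist":0,"fingers":0.5},{"dp":[0,-0.1,5.5],"twist":0,"fingers":0},{"dp":[0,-0.1,5.5],"twist":0,"fingers":0},{"dp":[0,-0.1,5.5],"twist":0,"fingers":0},{"dp":[0,-0.1,5.5],"twist":0,"fingers":0}]' 40; python3 go.py .5103 -.2535 .2 167.6
```

```text
time_s: 11.3
tool_pos: [0.3983, 0.2453, 0.0737]
tool_rot: [180.0, 0.0, 115.6]
force: [1.4, -0.7, -0.9]
grip_width: 0.0115
grasp_force: 40.3
dp [-49.83 -11.44 -12.63] twist -52.0 at [0.3983 0.2453 0.0737] [180.    0.  115.6] F [ 1.4 -0.7 -0.9] grip 0.0115 40.3
```

```bash
python3 -m jog '[{"dp":[0,0,-2],"twist":0,"fingers":0},{"dp":[0,0,-6],"twist":0,"fingers":0},{"dp":[0,0,-11],"twist":0,"fingers":0},{"dp":[-2,-0.4,-15],"twist":-4,"fingers":0},{"dp":[-6,-1.4,-15.5],"twist":-10,"fingers":0},{"dp":[-11,-2.5,-15.5],"twist":-16,"fingers":0},{"dp":[-16.5,-3.8,-15.5],"twist":-22,"fingers":0},{"dp":[-22,-5,-15.5],"twist":-28,"fingers":0}]'; python3 go.py .5103 -.2535 .23 167.6
```

```text
time_s: 12.3
tool_pos: [0.4478, 0.0236, 0.2283]
tool_rot: [-180.0, 0.0, 143.8]
force: [1.5, 1.0, -2.3]
grip_width: 0.0118
grasp_force: 40.0
dp [-21.41 -18.67  -0.17] twist -23.8 at [0.4478 0.0236 0.2283] [-180.     0.   143.8] F [ 1.5  1.  -2.3] grip 0.0118 40.0
```

```bash
python3 -m jog '[{"dp":[-4,-3.5,0],"twist":-6,"fingers":0},{"dp":[-8,-7,0],"twist":-12,"fingers":0},{"dp":[-12,-10.5,0],"twist":-18,"fingers":0},{"dp":[-16,-14,0],"twist":-23.8,"fingers":0},{"dp":[-19.5,-17,0],"twist":-23.8,"fingers":0},{"dp":[-21.4,-18.7,0],"twist":-23.8,"fingers":0},{"dp":[-21.4,-18.7,0],"twist":-23.8,"fingers":0},{"dp":[-21.4,-18.7,0],"twist":-23.8,"fingers":0}]'; python3 go.py .5103 -.2535 .131 167.6
```

```text
time_s: 13.3
tool_pos: [0.5095, -0.25, 0.2283]
tool_rot: [179.9, -0.0, 167.5]
force: [-0.3, -0.0, -2.4]
grip_width: 0.012
grasp_force: 40.0
dp [-0.16 -0.32  9.73] twist -0.1 at [ 0.5095 -0.25    0.2283] [179.9  -0.  167.5] F [-0.3 -0.  -2.4] grip 0.012 40.0
```

```bash
python3 -m jog '[{"dp":[-0.1,-0.2,3],"twist":0,"fingers":0},{"dp":[-0.1,-0.2,6],"twist":0,"fingers":0},{"dp":[-0.1,-0.2,8],"twist":0,"fingers":0},{"dp":[-0.1,-0.2,9],"twist":0,"fingers":0},{"dp":[-0.1,-0.2,9.7],"twist":0,"fingers":0},{"dp":[-0.1,-0.2,9.7],"twist":0,"fingers":0}]'; python3 go.py .5103 -.2535 .092 167.6
```

```text
time_s: 14.05
tool_pos: [0.5099, -0.254, 0.1318]
tool_rot: [-180.0, 0.0, 167.4]
force: [0.5, 0.5, -1.9]
grip_width: 0.0116
grasp_force: 40.0
dp [-0.02  0.06  3.98] twist -0.2 at [ 0.5099 -0.254   0.1318] [-180.     0.   167.4] F [ 0.5  0.5 -1.9] grip 0.0116 40.0
```

```bash
python3 -m jog '[{"dp":[0,0,0.8],"twist":0,"fingers":0},{"dp":[0,0,1.6],"twist":0,"fingers":0},{"dp":[0,0,2.3],"twist":0,"fingers":0},{"dp":[0,0,3],"twist":0,"fingers":0},{"dp":[0,0,3.5],"twist":0,"fingers":0},{"dp":[0,0,4],"twist":0,"fingers":0},{"dp":[0,0,4.3],"twist":0,"fingers":0},{"dp":[0,0,4.3],"twist":0,"fingers":0}]'
```

```text
time_s: 15.05
tool_pos: [0.5109, -0.255, 0.0916]
tool_rot: [-179.9, 0.1, 167.4]
force: [-4.8, 0.6, 16.0]
grip_width: 0.0118
grasp_force: 40.0
```

```bash
python3 -m jog '[{"dp":[0,0,-0.3],"twist":0,"fingers":0},{"dp":[0,0,-0.3],"twist":0,"fingers":0.4},{"dp":[0,0,-0.3],"twist":0,"fingers":0.4},{"dp":[0,0,-0.4],"twist":0,"fingers":0.4},{"dp":[0,0,-4],"twist":0,"fingers":0.4},{"dp":[0,0,-8],"twist":0,"fingers":0.4},{"dp":[0,0,-12],"twist":0,"fingers":0.4},{"dp":[0,0,-12],"twist":0,"fingers":0.4}]'; python3 go.py .5005 .2662 .2 85.5
```

```text
time_s: 16.05
tool_pos: [0.5119, -0.2551, 0.2123]
tool_rot: [-179.9, 0.4, 167.4]
force: [0.2, 0.1, -0.1]
grip_width: 0.0347
grasp_force: 0.0
dp [12.5  50.62  1.23] twist 81.9 at [ 0.5119 -0.2551  0.2123] [-179.9    0.4  167.4] F [ 0.2  0.1 -0.1] grip 0.0347 0.0
```

```bash
python3 -m jog '[{"dp":[1.5,6,0],"twist":10,"fingers":0.5},{"dp":[3,12,0],"twist":20,"fingers":0.5},{"dp":[4.5,18,0],"twist":30,"fingers":0.5},{"dp":[6,24,0],"twist":40,"fingers":0.5},{"dp":[7.5,30,0],"twist":50,"fingers":0.5},{"dp":[9,36,0],"twist":60,"fingers":0.5},{"dp":[10.5,42,0],"twist":70,"fingers":0.5},{"dp":[11.5,46.5,0],"twist":80,"fingers":0.5}]'; python3 -m jog '[{"dp":[0,0,0],"twist":0,"fingers":0.5},{"dp":[0,0,0],"twist":0,"fingers":0.5}]'; python3 go.py .5005 .2662 .13 85.5
```

```text
time_s: 17.05
tool_pos: [0.4994, 0.2003, 0.2075]
tool_rot: [-179.9, 0.1, 91.4]
force: [0.5, -0.4, 0.1]
grip_width: 0.0437
grasp_force: 0.0
time_s: 17.3
tool_pos: [0.4998, 0.1982, 0.2075]
tool_rot: [-179.9, 0.1, 91.8]
force: [0.6, 0.1, -0.3]
grip_width: 0.0437
grasp_force: 0.0
dp [6.8  0.29 7.75] twist 6.3 at [0.4998 0.1982 0.2075] [-1.799e+02  1.000e-01  9.180e+01] F [ 0.6  0.1 -0.3] grip 0.0437 0.0
```

```bash
python3 -m jog '[{"dp":[3.5,0.2,0],"twist":6.3,"fingers":0.5},{"dp":[6.8,0.3,2],"twist":6.3,"fingers":0.5},{"dp":[6.8,0.3,5],"twist":6.3,"fingers":0.5},{"dp":[6.8,0.3,7.7],"twist":6.3,"fingers":0.5},{"dp":[6.8,0.3,7.7],"twist":6.3,"fingers":0.5},{"dp":[6.8,0.3,7.7],"twist":6.3,"fingers":0.5}]'; python3 go.py .5005 .2662 .074 85.5
```

```text
time_s: 18.05
tool_pos: [0.502, 0.2661, 0.1323]
tool_rot: [179.9, 0.0, 85.3]
force: [0.8, -0.4, 0.3]
grip_width: 0.0433
grasp_force: 0.0
dp [ 0.   -0.15  5.83] twist -0.2 at [0.502  0.2661 0.1323] [179.9   0.   85.3] F [ 0.8 -0.4  0.3] grip 0.0433 0.0
```

```bash
python3 -m jog '[{"dp":[0,-0.1,2.5],"twist":0,"fingers":0.5},{"dp":[0,-0.1,5],"twist":0,"fingers":0.5},{"dp":[0,-0.1,5.8],"twist":0,"fingers":0.5},{"dp":[0,-0.1,5.8],"twist":0,"fingers":0.5},{"dp":[0,-0.1,5.8],"twist":0,"fingers":0},{"dp":[0,-0.1,5.8],"twist":0,"fingers":0},{"dp":[0,-0.1,5.8],"twist":0,"fingers":0},{"dp":[0,-0.1,5.8],"twist":0,"fingers":0}]' 40; python3 go.py .551 -.064 .2 167.6
```

```text
time_s: 19.05
tool_pos: [0.5002, 0.2671, 0.0736]
tool_rot: [180.0, 0.0, 85.4]
force: [1.4, 0.0, -1.5]
grip_width: 0.0119
grasp_force: 40.3
dp [-32.6    7.7  -12.64] twist -82.2 at [0.5002 0.2671 0.0736] [180.    0.   85.4] F [ 1.4  0.  -1.5] grip 0.0119 40.3
```

```bash
python3 -m jog '[{"dp":[0,0,-2],"twist":0,"fingers":0},{"dp":[0,0,-6],"twist":0,"fingers":0},{"dp":[0,0,-10],"twist":0,"fingers":0},{"dp":[-2,0,-12.6],"twist":-8,"fingers":0},{"dp":[-6,0,-12.6],"twist":-16,"fingers":0},{"dp":[-11,0,-12.6],"twist":-25,"fingers":0},{"dp":[-16,0.5,-12.6],"twist":-34,"fingers":0},{"dp":[-21,2,-12.6],"twist":-43,"fingers":0}]'; python3 go.py .551 -.064 .2 167.6
```

```text
time_s: 20.05
tool_pos: [0.5031, 0.0552, 0.2012]
tool_rot: [180.0, 0.1, 128.8]
force: [0.8, -1.1, -0.1]
grip_width: 0.0116
grasp_force: 40.0
dp [-12.29  -3.73   0.12] twist -38.8 at [0.5031 0.0552 0.2012] [1.800e+02 1.000e-01 1.288e+02] F [ 0.8 -1.1 -0.1] grip 0.0116 40.0
```

```bash
python3 -m jog '[{"dp":[-3.5,-1,0],"twist":-10,"fingers":0},{"dp":[-7,-2,0],"twist":-20,"fingers":0},{"dp":[-10,-3,0],"twist":-30,"fingers":0},{"dp":[-12,-3.6,0],"twist":-38.8,"fingers":0},{"dp":[-12.3,-3.7,0],"twist":-38.8,"fingers":0},{"dp":[-12.3,-3.7,0],"twist":-38.8,"fingers":0},{"dp":[-12.3,-3.7,0],"twist":-38.8,"fingers":0}]'; python3 go.py .551 -.064 .131 167.6
```

```text
time_s: 20.92
tool_pos: [0.5506, -0.0616, 0.2]
tool_rot: [-180.0, 0.0, 167.3]
force: [-0.1, 0.5, -1.0]
grip_width: 0.0118
grasp_force: 40.0
dp [-0.1  -0.23  6.9 ] twist -0.3 at [ 0.5506 -0.0616  0.2   ] [-180.     0.   167.3] F [-0.1  0.5 -1. ] grip 0.0118 40.0
```

```bash
python3 -m jog '[{"dp":[-0.1,-0.2,2],"twist":-0.3,"fingers":0},{"dp":[-0.1,-0.2,4],"twist":-0.3,"fingers":0},{"dp":[-0.1,-0.2,5.4],"twist":-0.3,"fingers":0},{"dp":[-0.1,-0.2,6.3],"twist":-0.3,"fingers":0},{"dp":[-0.1,-0.2,6.9],"twist":-0.3,"fingers":0},{"dp":[-0.1,-0.2,6.9],"twist":-0.3,"fingers":0}]'; python3 go.py .551 -.064 .0915 167.6
```

```text
time_s: 21.68
tool_pos: [0.5512, -0.0653, 0.1305]
tool_rot: [-180.0, -0.0, 167.5]
force: [0.3, -0.5, -1.1]
grip_width: 0.0119
grasp_force: 40.0
dp [0.05 0.12 3.9 ] twist -0.1 at [ 0.5512 -0.0653  0.1305] [-180.    -0.   167.5] F [ 0.3 -0.5 -1.1] grip 0.0119 40.0
```

```bash
python3 -m jog '[{"dp":[0,0.1,0.8],"twist":0,"fingers":0},{"dp":[0,0.1,1.6],"twist":0,"fingers":0},{"dp":[0,0.1,2.3],"twist":0,"fingers":0},{"dp":[0,0.1,3],"twist":0,"fingers":0},{"dp":[0,0.1,3.5],"twist":0,"fingers":0},{"dp":[0,0.1,4],"twist":0,"fingers":0},{"dp":[0,0.1,4.2],"twist":0,"fingers":0},{"dp":[0,0.1,4.2],"twist":0,"fingers":0}]'
```

```text
time_s: 22.68
tool_pos: [0.5528, -0.0647, 0.0914]
tool_rot: [-179.9, 0.2, 167.5]
force: [-5.0, -0.7, 17.6]
grip_width: 0.0117
grasp_force: 40.0
```

Seated (offset 17.8 mm again). Releasing.

```bash
python3 -m jog '[{"dp":[0,0.1,3.9],"twist":0,"fingers":0}]' >/dev/null --help 2>/dev/null; python3 go.py .4156 .3778 .2 66.1
```

```text
dp [ 22.95  40.24 -10.86] twist 101.4 at [ 0.5528 -0.0647  0.0914] [-179.9    0.2  167.5] F [-5.  -0.7 17.6] grip 0.0117 40.0
```

That call was a slip: a stray argument meant it was refused, and nothing moved. Here is the proper release.

```bash
python3 -m jog '[{"dp":[0,0,-0.3],"twist":0,"fingers":0},{"dp":[0,0,-0.3],"twist":0,"fingers":0.4},{"dp":[0,0,-0.3],"twist":0,"fingers":0.4},{"dp":[0,0,-0.4],"twist":0,"fingers":0.4},{"dp":[0,0,-4],"twist":0,"fingers":0.4},{"dp":[0,0,-8],"twist":0,"fingers":0.4},{"dp":[0,0,-12],"twist":0,"fingers":0.4},{"dp":[0,0,-12],"twist":0,"fingers":0.4}]'; python3 go.py .45 .15 .2 66.1
```

```text
time_s: 23.68
tool_pos: [0.5537, -0.0643, 0.2121]
tool_rot: [-180.0, 0.4, 167.5]
force: [-0.6, 0.6, -0.3]
grip_width: 0.0345
grasp_force: 0.0
dp [14.75 18.68  1.21] twist 101.4 at [ 0.5537 -0.0643  0.2121] [-180.     0.4  167.5] F [-0.6  0.6 -0.3] grip 0.0345 0.0
```

```bash
python3 -m jog '[{"dp":[2.5,3,0],"twist":10,"fingers":0.5},{"dp":[5,6,0],"twist":20,"fingers":0.5},{"dp":[7.5,9.5,0],"twist":30,"fingers":0.5},{"dp":[10,12.7,0],"twist":40,"fingers":0.5},{"dp":[12.5,16,0],"twist":50,"fingers":0.5},{"dp":[14.7,18.7,0],"twist":60,"fingers":0.5},{"dp":[14.7,18.7,0],"twist":70,"fingers":0.5},{"dp":[14.7,18.7,0],"twist":80,"fingers":0.5}]'; python3 go.py .4156 .3778 .2 66.1
```

```text
time_s: 24.68
tool_pos: [0.4475, 0.1503, 0.2075]
tool_rot: [-179.9, 0.1, 87.3]
force: [0.2, 0.6, -0.0]
grip_width: 0.0438
grasp_force: 0.0
dp [22.58 -4.27  0.75] twist 21.2 at [0.4475 0.1503 0.2075] [-1.799e+02  1.000e-01  8.730e+01] F [ 0.2  0.6 -0. ] grip 0.0438 0.0
```

```bash
python3 -m jog '[{"dp":[5,-1,0],"twist":8,"fingers":0.5},{"dp":[11,-2,0],"twist":16,"fingers":0.5},{"dp":[17,-3.2,0],"twist":21.2,"fingers":0.5},{"dp":[22.4,-4.2,0],"twist":21.2,"fingers":0.5},{"dp":[22.4,-4.2,3],"twist":21.2,"fingers":0.5},{"dp":[22.4,-4.2,6],"twist":21.2,"fingers":0.5},{"dp":[22.4,-4.2,7.7],"twist":21.2,"fingers":0.5},{"dp":[22.4,-4.2,7.7],"twist":21.2,"fingers":0.5}]'; python3 -m jog '[{"dp":[0,0,0],"twist":0,"fingers":0.5}]'; python3 go.py .4156 .3778 .074 66.1
```

```text
time_s: 25.68
tool_pos: [0.4153, 0.3746, 0.1299]
tool_rot: [-179.9, 0.2, 66.3]
force: [0.0, 0.6, 0.4]
grip_width: 0.0437
grasp_force: 0.0
time_s: 25.8
tool_pos: [0.4166, 0.3759, 0.1324]
tool_rot: [180.0, -0.0, 66.3]
force: [0.1, 0.2, 0.4]
grip_width: 0.0434
grasp_force: 0.0
dp [ 0.13 -0.17  5.84] twist 0.2 at [0.4166 0.3759 0.1324] [180.   -0.   66.3] F [0.1 0.2 0.4] grip 0.0434 0.0
```

```bash
python3 -m jog '[{"dp":[0.1,-0.1,2.5],"twist":0.2,"fingers":0.5},{"dp":[0.1,-0.1,5],"twist":0.2,"fingers":0.5},{"dp":[0.1,-0.1,5.8],"twist":0.2,"fingers":0.5},{"dp":[0.1,-0.1,5.8],"twist":0.2,"fingers":0.5},{"dp":[0.1,-0.1,5.8],"twist":0.2,"fingers":0},{"dp":[0.1,-0.1,5.8],"twist":0.2,"fingers":0},{"dp":[0.1,-0.1,5.8],"twist":0.2,"fingers":0},{"dp":[0.1,-0.1,5.8],"twist":0.2,"fingers":0}]' 40; python3 go.py .45 .14 .23 31
```

```text
time_s: 26.8
tool_pos: [0.4156, 0.3769, 0.0736]
tool_rot: [180.0, 0.0, 66.1]
force: [-1.6, -0.1, -0.5]
grip_width: 0.0115
grasp_force: 40.3
dp [-20.26  12.74 -15.64] twist 35.1 at [0.4156 0.3769 0.0736] [180.    0.   66.1] F [-1.6 -0.1 -0.5] grip 0.0115 40.3
```

```bash
python3 -m jog '[{"dp":[0,0,-2],"twist":0,"fingers":0},{"dp":[0,0,-6],"twist":0,"fingers":0},{"dp":[0,0,-11],"twist":0,"fingers":0},{"dp":[-1.5,1,-15],"twist":6,"fingers":0},{"dp":[-5,3.2,-15.6],"twist":13,"fingers":0},{"dp":[-9.5,6,-15.6],"twist":20,"fingers":0},{"dp":[-14.5,9.2,-15.6],"twist":28,"fingers":0},{"dp":[-19.5,12.3,-15.6],"twist":35,"fingers":0}]'; python3 go.py .5373 -.127 .23 -12.4
```

```text
time_s: 27.8
tool_pos: [0.4492, 0.1475, 0.2309]
tool_rot: [179.9, -0.1, 31.0]
force: [1.1, -0.6, -1.4]
grip_width: 0.0116
grasp_force: 40.0
dp [-6.56 28.08  0.09] twist 43.4 at [0.4492 0.1475 0.2309] [ 1.799e+02 -1.000e-01  3.100e+01] F [ 1.1 -0.6 -1.4] grip 0.0116 40.0
```

```bash
python3 -m jog '[{"dp":[-1.2,5,0],"twist":8,"fingers":0},{"dp":[-2.4,10,0],"twist":16,"fingers":0},{"dp":[-3.6,15.5,0],"twist":24,"fingers":0},{"dp":[-4.8,21,0],"twist":32,"fingers":0},{"dp":[-6,25.8,0],"twist":40,"fingers":0},{"dp":[-6.5,28,0],"twist":43.4,"fingers":0},{"dp":[-6.5,28,0],"twist":43.4,"fingers":0},{"dp":[-6.5,28,0],"twist":43.4,"fingers":0}]'; python3 -m jog '[{"dp":[0,0,0],"twist":0,"fingers":0}]'; python3 go.py .5373 -.127 .131 -12.4
```

```text
time_s: 28.8
tool_pos: [0.5382, -0.1218, 0.2301]
tool_rot: [-180.0, 0.0, -12.0]
force: [0.4, 0.3, -1.4]
grip_width: 0.0115
grasp_force: 40.0
time_s: 28.92
tool_pos: [0.5382, -0.1222, 0.2301]
tool_rot: [180.0, -0.0, -12.0]
force: [1.5, 0.7, -0.8]
grip_width: 0.0116
grasp_force: 40.0
dp [0.01 0.49 9.91] twist 0.4 at [ 0.5382 -0.1222  0.2301] [180.  -0. -12.] F [ 1.5  0.7 -0.8] grip 0.0116 40.0
```

```bash
python3 -m jog '[{"dp":[0,0.4,2],"twist":0.3,"fingers":0},{"dp":[0,0.4,4],"twist":0.3,"fingers":0},{"dp":[0,0.4,6.2],"twist":0.3,"fingers":0},{"dp":[0,0.4,8],"twist":0.3,"fingers":0},{"dp":[0,0.4,9.4],"twist":0.3,"fingers":0},{"dp":[0,0.4,9.4],"twist":0.3,"fingers":0},{"dp":[0,0.4,9.4],"twist":0.3,"fingers":0}]'; python3 go.py .5373 -.127 .0915 -12.4
```

```text
time_s: 29.8
tool_pos: [0.5379, -0.1284, 0.1363]
tool_rot: [180.0, -0.1, -12.6]
force: [0.4, 0.7, -2.7]
grip_width: 0.0116
grasp_force: 40.0
dp [-0.09 -0.12  4.48] twist -0.2 at [ 0.5379 -0.1284  0.1363] [ 1.80e+02 -1.00e-01 -1.26e+01] F [ 0.4  0.7 -2.7] grip 0.0116 40.0
```

```bash
python3 -m jog '[{"dp":[0,-0.1,0.8],"twist":0,"fingers":0},{"dp":[0,-0.1,1.6],"twist":0,"fingers":0},{"dp":[0,-0.1,2.3],"twist":0,"fingers":0},{"dp":[0,-0.1,3],"twist":0,"fingers":0},{"dp":[0,-0.1,3.6],"twist":0,"fingers":0},{"dp":[0,-0.1,4.2],"twist":0,"fingers":0},{"dp":[0,-0.1,4.8],"twist":0,"fingers":0},{"dp":[0,-0.1,4.8],"twist":0,"fingers":0}]'; python3 go.py .5373 -.127 .0915 -12.4
```

```text
time_s: 30.8
tool_pos: [0.539, -0.1281, 0.0914]
tool_rot: [179.9, -0.2, -12.6]
force: [-6.5, 0.5, 22.4]
grip_width: 0.0116
grasp_force: 40.0
dp [-0.18 -0.07 -0.01] twist -0.2 at [ 0.539  -0.1281  0.0914] [179.9  -0.2 -12.6] F [-6.5  0.5 22.4] grip 0.0116 40.0
```

Seated. Release, move clear, and check.

```bash
python3 -m jog '[{"dp":[0,0,-0.35],"twist":0,"fingers":0},{"dp":[0,0,-0.35],"twist":0,"fingers":0.4},{"dp":[0,0,-0.35],"twist":0,"fingers":0.4},{"dp":[0,0,-0.4],"twist":0,"fingers":0.4},{"dp":[0,0,-4],"twist":0,"fingers":0.4},{"dp":[0,0,-8],"twist":0,"fingers":0.4},{"dp":[0,0,-12],"twist":0,"fingers":0.4},{"dp":[0,0,-13],"twist":0,"fingers":0.4}]'; python3 -m jog '[{"dp":[0,-5,0],"twist":0,"fingers":0.4},{"dp":[-2,-10,0],"twist":0,"fingers":0.4},{"dp":[-3,-15,0],"twist":0,"fingers":0.4},{"dp":[-5,-20,0],"twist":0,"fingers":0.4},{"dp":[-6,-25,0],"twist":0,"fingers":0.4},{"dp":[-8,-30,0],"twist":0,"fingers":0.4},{"dp":[-8,-33,0],"twist":0,"fingers":0.4},{"dp":[-8,-33,0],"twist":0,"fingers":0.4}]'; python3 - <<'E'
from cell import env
from h import *
c=env.read_camera("top");W=cloud(c)
a=cv2.resize(c["pixels"][120:245,200:420],(704,400))
s=env.read_camera("side");b=cv2.resize(s["pixels"][80:200,190:360],(704,497))
cv2.imwrite("pics/fin.png",cv2.resize(np.vstack([a,b]),(470,598)))
k=(W[...,2]>.1)&(W[...,2]<.14)&(W[...,1]<-.02)&(W[...,1]>-.3)&(W[...,0]>.45)&(W[...,0]<.62)
n,l,st,ct=cv2.connectedComponentsWithStats(k.astype(np.uint8))
for i in range(1,n):
    if st[i,4]>10:
        p=W[l==i];q=p[p[:,2]>.11];r=cv2.minAreaRect((q[:,:2]*1000).astype(np.float32));print(np.round(r[0],1),np.round(r[1],1),np.round(r[2],1),"ztop",np.median(q[:,2]).round(4))
E
```

```text
time_s: 31.8
tool_pos: [0.5391, -0.1274, 0.2204]
tool_rot: [180.0, -0.3, -12.6]
force: [0.7, 0.2, -1.0]
grip_width: 0.0348
grasp_force: 0.0
time_s: 32.8
tool_pos: [0.53, 0.2151, 0.2163]
tool_rot: [-180.0, 0.1, -12.3]
force: [0.8, -0.1, -0.4]
grip_width: 0.0347
grasp_force: 0.0
[552.8 -63.5] [11.8 31.6] 77.1 ztop 0.118
[ 538.  -126.7] [12.8 30.9] 77.8 ztop 0.1182
[ 524.9 -190. ] [12.1 31.1] 77.6 ztop 0.118
[ 510.1 -253.5] [12.6 31.8] 79.0 ztop 0.1178
```

View pics/fin.png

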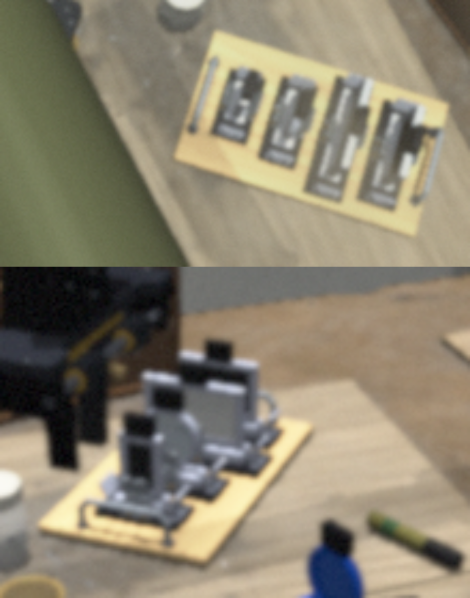

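The picture shows all four plates upright in the rack, and their tab tops all measure 0.118 m, which is fully home. The gripper is clear and the jars are in place.

```bash
python3 -c "
from cell import env
print(env.sign_off())"
```

```text
the job is handed in; nothing more can be done
None
```

All four plates stand upright and clipped fully home in their matching slots, the jars were not touched, and the job was handed in at about 33 s of robot time; sign-off returned no verdict.

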